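# Roll a vial into the labeller with the paddle

### The job

Load the vial into the benchtop labeller: take the white paddle from its blue mat and, with its blade, gently roll the vial along the track and under the sprung pressure roller until it is fully home against the stop, so that the roller stays on top of it and keeps it there. It is thin glass: push only with the paddle, never with the fingers, keep it on the track, and ease off as soon as you feel it come up solid. Then stand the paddle upright on its mat again, let go, and leave the bottle, dish and tube rack alone.

Things in the scene. Friction and masses are not known exactly. Their poses are not given: they have to be found in the camera images.
- labeller: White vial labeller, fixed. Origin on the bench under the middle of its track; x runs along the track in the loading direction, y across, z up. Flat track from x -150 to +150 mm, 56 mm above the bench, between side guides 75 mm apart and 12 mm high. Tower at x 151-226 mm, 126 mm high. The pressing head over the track (stop plate, blue sprung arm, black roller) is at most 50 mm above the track.
- bay_mid (a point): Home place of the vial's centre if the pressing head is at mid-setting: 205 mm from the infeed point, 14 mm above the track. The head is a carriage clamped up to 16 mm either side of that, differently each time, not shown by this point: see it or feel for it. Home means touching its rigid stop plate, the vial's axis 3 mm beyond the roller's; short of the roller's axis it is squeezed back out.
- press_arm (a joint): Lift angle of the sprung arm with the free-turning roller (18 mm diameter, underside 20 mm above the track at rest): 0 at rest, about 0.10 rad when the vial is under it or home. It presses down with 3 to 4 N. The push needed jumps to about 5 N at first touch, some 20 mm before home, and fades to nothing as the axes pass; 3 mm on, at the stop, it rises by about 8 N per mm.
- vial_center (a point): Centre of the glass of the amber vial lying across the track near the infeed: 28 mm diameter, glass 50 mm long with a white label, red cap (21 mm diameter) to 42 mm from this point, about 40 g. It rolls freely; its y axis is its long axis (the cap at +y), x and z turn as it rolls. It cracks if the paddle pushes it with more than 15 N.
- paddle_grip (a point): Grip point of the paddle, on the axis of its upright green handle (16 x 16 mm, to 95 mm above the underside), 55 mm above the underside. x points from handle to blade, z up. White slippery blade at the foot, 50 mm wide, 22 mm high, its front face 42 mm ahead of the handle's axis; foot 10 mm high, from 18 mm behind the axis to the blade. 110 g; stands by itself.
- mat_center (a point): Middle of the top of the blue mat, 120 x 100 mm, 3 mm thick, fixed to the bench: the paddle's place.
- media_bottle: Glass bottle with a blue cap, 48 mm diameter, 95 mm high, origin under its centre; leave it alone.
- dish: Clear culture dish, 92 mm diameter, 16 mm high, origin under its centre; leave it alone.
- tube_rack: White tube rack, 160 x 75 x 50 mm, tubes to 70 mm high, origin under its centre; leave it alone.
- infeed (a point): Middle of the infeed (open) end of the track, on its surface, 150 mm upstream of the labeller's origin. A lip 3 mm high crosses the track here; nothing stands upstream of it.

How it is judged:
By the outcome, as a careful person would: the job done as asked, in the order asked, and still so for the second after the job is handed in, with the robot touching nothing.
It also fails if it takes over 72 s, if anything falls off the work surface, if the arm or the gripper's body presses on something with over 40 N, if the wrist force passes 120 N, or if a joint passes its speed limit or range.

### The arm

A 6-joint arm with a two-finger parallel gripper is mounted at the origin on the work surface. World frame = base frame: x ahead of the robot, y to its left, z up, the work surface at z = 0. Lengths are in m, angles in rad, forces in N, time in s.
With the tool pointing down it reaches from about 0.275 to 0.775 m from the base axis. Payload 14.6 kg.
Tool frame: the origin (TCP) lies on the mounting face of the last link; the fingertips stand 173 mm ahead of it and the grasp point (between the pads) lies 155 mm ahead of it; z points along the fingers, y is the line along which they close (so a half turn about z gives the same grasp; the last joint's range is limited). The gripper opens to 85 mm and grips with 20 to 120 N. Pads are 22 mm wide; open, the fingers measure 114 mm over their backs; the gripper's body (76 mm by 85 mm) begins 54 mm behind the grasp point. The pads swing forward as they close: fully open they stand 13 mm farther back than shut.
Start: joints at [1.141, 0.263, -0.048, 1.259, 0, 1.415], TCP at [0.142, 0.505, 0.405] pointing down, gripper open.
Joint ranges: [-2.65, 2.65], [-0.89, 1.7], [-1.18, 1.37], [-2.13, 2.11], [-1.35, 1.29], [-3.14, 3.14]. Speed limits (rad/s): [1.89, 1.89, 2.57, 2.79, 3.14, 3.14].

### API

Orientations are given as a unit quaternion [x, y, z, w].
In Python, from station import manip, vision gives the robot as it stands. The module is installed in compiled form; this text tells all that it offers.
- The arm moves only by the tool jog_arm, never from a script. Its argument "targets" is a list of rows, each an object with "translation": the shift along the tool's x, y, z each as a share of 0.08 m, from -1 to 1, a list of three; "twist": the turn, a rotation vector about the tool's x, y, z each as a share of pi rad, from -1 to 1, a list of three; "hand": the closure in counts, from 0 (fully open) to 255 (shut). In form: [{"translation": [x, y, z], "twist": [wx, wy, wz], "hand": hand}, ...]. A call has 1 to 8 rows; each row shifts and turns the commanded pose from where the row before left it, along the tool's axes as they then stand; what a row does not reach is not made up. A row lasts 1/12 s, in which the tool goes at most 41.7 mm and 7.16 degrees, less where a joint would pass 70% of its speed; a pose out of reach is approached as far as the arm can. A call with a number of a shift or a turn outside -1 to 1 is refused whole. A call with a gripper value outside its range is refused whole. The fingers move at their own pace and stop on an object; "squeeze" is the grip in N (left out, the last holds). Time passes only in rows, so rows that do not move let the fingers close. It gives the time, the measured TCP pose, the force, the opening and the grip force at its end, in the units of the state.
- manip.state(): the state, without advancing time (a new reading comes with each control period).
- vision.capture(name): name is "scene" or "top"; returns the picture (400x640x3 uint8, red, green, blue); there is no depth.
- vision.camera_info(name): a dict with "fovy" (degrees; the focal length in pixels is half the picture's height over the tangent of half this angle, whatever the lens; pixels are square), "cx", "cy" (the principal point, pixels), "k1" (the pictures are not rectified: a ray, as slopes to the right and down, at radius r is drawn at 1 + k1 r^2 times it, then the intrinsics apply), "T" (4x4, takes a point from camera to world coordinates). Camera axes: x right, y up, looking along -z (the intrinsics and any distortion apply to the point x, -y, -z); pixel columns grow to the right and rows downward; lengths in m; the calibration is good to about 2 mm. A picture is of the moment at which its call begins. camera_info takes no time and is no camera call.
- manip.finish_job(): hands the job in; it is judged then, once.
The state is a dict: "time_s": time; "joints": joint angles; "dq": joint speeds; "effort": joint torques, N m; "tcp_pos": TCP position; "ee_rot": TCP orientation; "force": force on the tool from outside, world axes, zero at the start; "ft_torque": the same for the moment, N m; "finger_gap": finger opening in m; "gripper_force": force on a finger pad.
Only numpy, scipy, OpenCV 4.12 (cv2) and the standard library are available. Lean on these libraries where they do the work, as an engineer would, in place of code of your own. Each camera call takes 0.05 s, during which the arm holds its last target. There are 200 camera calls.

## Working session

There is one attempt and no reset: what is moved stays moved. The work goes in short steps, Python scripts to look and compute and a tool call to move; the robot and the scene stay as the last step left them, time stands still between calls to the robot, and variables do not carry over. Pictures are saved under pics/ and viewed, at most 10 in all, crops included, and the job is handed in when it is done.

Besides the shell and the picture viewer there is one more tool, called in YAML: its name, and indented under it one key for each argument. jog_arm: Moves the arm, as the interface text tells. Its arguments: {"type":"object","properties":{"targets":{"type":"array","items":{"type":"object","properties":{"translation":{"type":"array","items":{"type":"number"}},"twist":{"type":"array","items":{"type":"number"}},"hand":{"type":"number"}}}},"squeeze":{"type":"number"}},"required":["targets"]}

```bash
mkdir -p pics
cat > h.py <<'E'
import numpy as np, cv2
from station import manip, vision
def K(n):
    i=vision.camera_info(n); f=200/np.tan(np.radians(i["fovy"])/2); return i,f
def ray(n,u,v):
    i,f=K(n); xd=np.array([(u-i["cx"])/f,(v-i["cy"])/f]); x=xd.copy()
    for _ in range(30): x=xd/(1+i["k1"]*(x@x))
    T=np.array(i["T"]); d=T[:3,:3]@np.array([x[0],-x[1],-1]); return T[:3,3],d
def onz(n,u,v,z):
    o,d=ray(n,u,v); return o+d*(z-o[2])/d[2]
def tri(a,b):
    # a,b=(name,u,v)
    A=np.zeros((3,3));c=np.zeros(3)
    for q in (a,b):
        o,d=ray(*q); d=d/np.linalg.norm(d); P=np.eye(3)-np.outer(d,d); A+=P; c+=P@o
    return np.linalg.solve(A,c)
def proj(n,p):
    i,f=K(n); T=np.array(i["T"]); q=T[:3,:3].T@(np.array(p)-T[:3,3]); x=np.array([q[0],-q[1]])/-q[2]
    x=x*(1+i["k1"]*(x@x)); return np.array([i["cx"],i["cy"]])+f*x
E
python3 - <<'E'
from h import *
for n in("scene","top"):
    im=vision.capture(n)[:,:,::-1]; cv2.imwrite(f"pics/{n}0.png",im); i=vision.camera_info(n); print(n,i["fovy"],i["cx"],i["cy"],i["k1"],np.round(i["T"],3).tolist())
s=manip.state(); print({k:np.round(v,3).tolist() for k,v in s.items()})
E
```

```text
scene 42.034369359785536 319.94785102114565 198.96826767724733 -0.10682763317506339 [[-0.47, -0.691, 0.549, 1.249], [0.883, -0.375, 0.283, 0.347], [0.01, 0.618, 0.786, 1.143], [0.0, 0.0, 0.0, 1.0]]
top 55.57280602533899 314.61927721964446 200.9416971897052 0.026748745830221545 [[0.015, 0.995, -0.097, 0.439], [-1.0, 0.014, -0.013, -0.049], [-0.012, 0.097, 0.995, 0.927], [0.0, 0.0, 0.0, 1.0]]
{'time_s': 0.1, 'joints': [1.141, 0.263, -0.049, 1.259, 0.0, 1.416], 'dq': [-0.003, -0.001, 0.002, -0.0, 0.0, 0.001], 'effort': [0.004, -63.858, 38.506, 0.01, -0.0, -0.0], 'tcp_pos': [0.142, 0.505, 0.404], 'ee_rot': [0.137, 0.991, -0.0, -0.0], 'force': [0.095, -0.908, 0.285], 'ft_torque': [-0.006, -0.046, 0.029], 'gripper_force': 0.0, 'finger_gap': 0.085}
```

View pics/scene0.png

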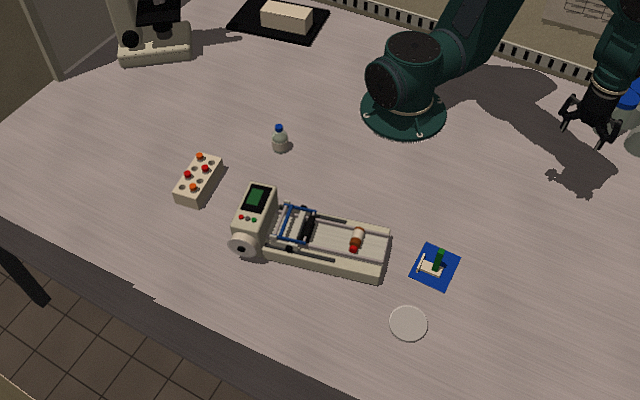

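View pics/top0.png

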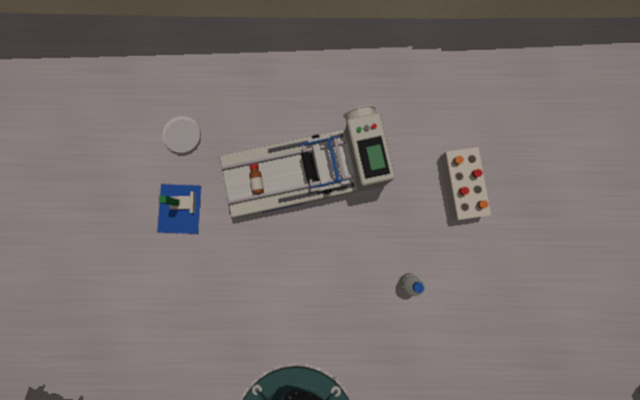

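The scene view shows the labeller at about (315,235), the paddle on its mat at (437,265) and the vial at (357,238). In the top view the paddle is at (180,203), the vial at (257,179) and the roller at (311,167).

Run:
```python
import cv2
a=cv2.imread("pics/top0.png")[95:245,150:400]; cv2.imwrite("pics/t1.png",cv2.resize(a,None,fx=3.2,fy=3.2,interpolation=cv2.INTER_CUBIC))
a=cv2.imread("pics/scene0.png")[170:300,220:470]; a=cv2.convertScaleAbs(a,alpha=1.3);cv2.imwrite("pics/s1.png",cv2.resize(a,None,fx=3.2,fy=3.2,interpolation=cv2.INTER_CUBIC))
```

```text
(no output)
```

View pics/t1.png

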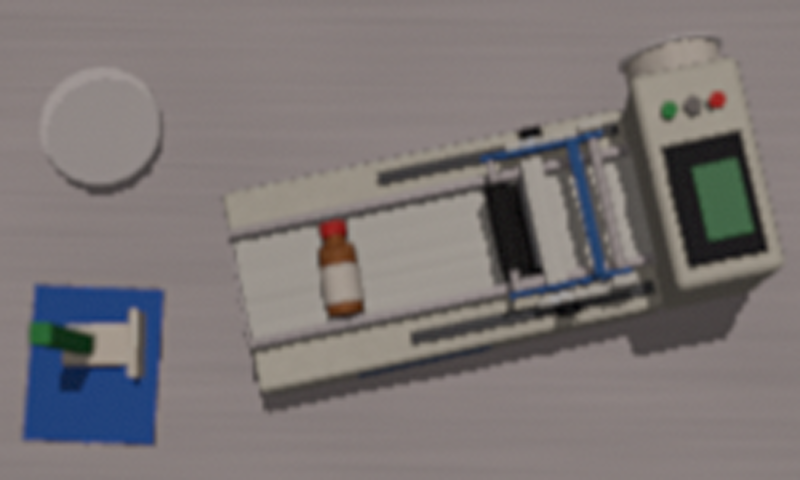

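View pics/s1.png

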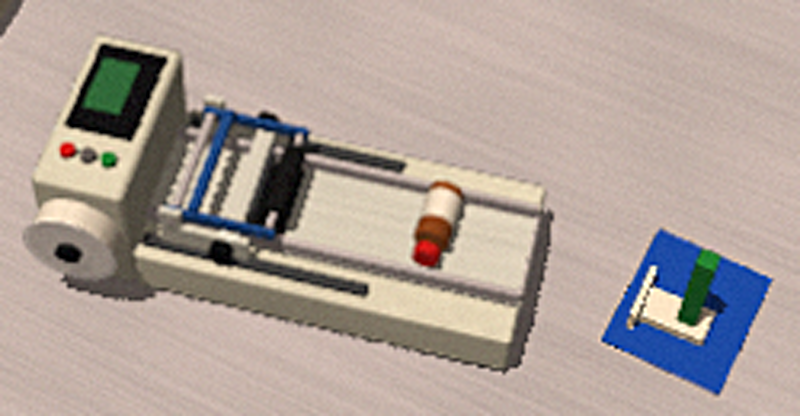

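Crop readings: in the top view the handle top is at (43,334), blade top ends (137,307) and (136,378), mat corners (36,286), (163,291), (155,444), (24,438), vial cap end (332,222) and base (345,316), roller (511,228). In the scene crop the handle top is at (709,258), the vial cap (427,253) and base (448,188), with the roller around (283,187).

```bash
cat >> h.py <<'E'
def t1(u,v): return ("top",(u+.5)/3.2-.5+150,(v+.5)/3.2-.5+95)
def s1(u,v): return ("scene",(u+.5)/3.2-.5+220,(v+.5)/3.2-.5+170)
E
python3 - <<'E'
from h import *
p=lambda n,a:print(n,np.round(np.array(a)*1000,1))
for a,b in zip([(36,286),(163,291),(155,444),(24,438)],[(719,393),(602,340),(660,230),(771,281)]):
    p("mat",tri(t1(*a),s1(*b))); p("  z3",[onz(*t1(*a),.003)[:2],onz(*s1(*b),.003)[:2]])
p("handle",tri(t1(43,334),s1(709,258))); p(" z98",[onz(*t1(43,334),.098),onz(*s1(709,258),.098)])
p("bladeends z25",[onz(*t1(137,307),.025),onz(*t1(136,378),.025),onz(*s1(631,327),.025),onz(*s1(655,267),.025)])
p("cap",tri(t1(333,229),s1(428,252))); p("base",tri(t1(345,312),s1(446,190)))
p("vial z70",[onz(*t1(333,229),.07),onz(*t1(345,312),.07),onz(*s1(428,252),.07),onz(*s1(446,190),.07)])
p("guide outer-left infeed top z68",[onz(*t1(225,196),.068),onz(*t1(263,392),.068),onz(*s1(548,190),.068),onz(*s1(515,333),.068)])
p("track inner z56",[onz(*t1(235,240),.056),onz(*t1(254,347),.056),onz(*t1(490,186),.068),onz(*t1(510,292),.068)])
p("roller top z94",[onz(*t1(490,190),.09),onz(*t1(533,272),.09),onz(*t1(511,228),.09)])
E
```

```text
mat [564.7 343.4   0.6]
  z3 [[564.8 341.6]
 [565.6 344.1]]
mat [ 5.627e+02  2.453e+02 -5.000e-01]
  z3 [[562.3 244.1]
 [564.8 245.8]]
mat [ 4.445e+02  2.473e+02 -2.000e-01]
  z3 [[445.2 244.9]
 [445.7 248.9]]
mat [4.480e+02 3.463e+02 2.000e-01]
  z3 [[448.3 344.3]
 [449.3 347. ]]
handle [518.2 297.4  95.6]
 z98 [[518.7 294.8  98. ]
 [518.8 298.8  98. ]]
bladeends z25 [[547.  256.   25. ]
 [493.8 254.3  25. ]
 [556.6 263.3  25. ]
 [496.2 259.9  25. ]]
cap [598.8 103.8  72.6]
base [539.8  92.3  72.8]
vial z70 [[599.9 103.   70. ]
 [540.2  92.6  70. ]
 [596.5 104.5  70. ]
 [537.8  91.8  70. ]]
guide outer-left infeed top z68 [[623.2 181.8  68. ]
 [482.5 149.4  68. ]
 [498.2 162.3  68. ]
 [628.8 192.   68. ]]
track inner z56 [[593.4 176.5  56. ]
 [515.5 159.8  56. ]
 [633.2  -8.8  68. ]
 [556.5 -24.5  68. ]]
roller top z94 [[625.3  -9.9  90. ]
 [567.7 -40.9  90. ]
 [598.6 -25.1  90. ]]
```

```bash
cat >> h.py <<'E'
from scipy.spatial.transform import Rotation as R
def plan(pos,ydeg,n):
    """rows (shift share, twist share), n of them, to TCP pos pointing down with tool y at ydeg in world"""
    s=manip.state(); p=np.array(s["tcp_pos"]); r=R.from_quat(s["ee_rot"])
    a=np.radians(ydeg); y=np.array([np.cos(a),np.sin(a),0]); z=np.array([0,0,-1.]); x=np.cross(y,z)
    g=R.from_matrix(np.c_[x,y,z]); w=(r.inv()*g).as_rotvec()/n; d=(np.array(pos)-p)/n
    for k in range(n):
        print(np.round(r.inv().apply(d)/.08,3).tolist(),np.round(w/np.pi,4).tolist()); r=r*R.from_rotvec(w)
E
python3 -c "
from h import *
plan([.5185,.297,.30],3,16)"
```

```text
[-0.327, -0.077, 0.081] [-0.0, 0.0, 0.0247]
[-0.332, -0.051, 0.081] [-0.0, 0.0, 0.0247]
[-0.335, -0.025, 0.081] [-0.0, 0.0, 0.0247]
[-0.336, 0.001, 0.081] [-0.0, 0.0, 0.0247]
[-0.335, 0.027, 0.081] [-0.0, 0.0, 0.0247]
[-0.332, 0.053, 0.081] [-0.0, 0.0, 0.0247]
[-0.327, 0.078, 0.081] [-0.0, 0.0, 0.0247]
[-0.32, 0.104, 0.081] [-0.0, 0.0, 0.0247]
[-0.31, 0.128, 0.081] [-0.0, 0.0, 0.0247]
[-0.3, 0.152, 0.081] [-0.0, 0.0, 0.0247]
[-0.287, 0.175, 0.081] [-0.0, 0.0, 0.0247]
[-0.273, 0.196, 0.081] [-0.0, 0.0, 0.0247]
[-0.256, 0.217, 0.081] [-0.0, 0.0, 0.0247]
[-0.239, 0.236, 0.081] [-0.0, 0.0, 0.0247]
[-0.22, 0.254, 0.081] [-0.0, 0.0, 0.0247]
[-0.199, 0.27, 0.081] [-0.0, 0.0, 0.0247]
```

jog_arm:
  targets:
    - {"translation":[-0.327,-0.077,0.08],"twist":[0,0,0.0247],"hand":0}
    - {"translation":[-0.332,-0.051,0.08],"twist":[0,0,0.0247],"hand":0}
    - {"translation":[-0.335,-0.025,0.08],"twist":[0,0,0.0247],"hand":0}
    - {"translation":[-0.336,0,0.08],"twist":[0,0,0.0247],"hand":0}
    - {"translation":[-0.335,0.027,0.08],"twist":[0,0,0.0247],"hand":0}
    - {"translation":[-0.332,0.053,0.08],"twist":[0,0,0.0247],"hand":0}
    - {"translation":[-0.327,0.078,0.08],"twist":[0,0,0.0247],"hand":0}
    - {"translation":[-0.32,0.104,0.08],"twist":[0,0,0.0247],"hand":0}

```text
time_s: 0.77
tcp_pos: [0.3317, 0.4003, 0.353]
ee_rot: [0.435, 0.901, -0.0, -0.0]
force: [0.5, 1.5, -0.0]
finger_gap: 0.0853
gripper_force: 0.0
```

jog_arm:
  targets:
    - {"translation":[-0.31,0.128,0.08],"twist":[0,0,0.0247],"hand":0}
    - {"translation":[-0.3,0.152,0.08],"twist":[0,0,0.0247],"hand":0}
    - {"translation":[-0.287,0.175,0.08],"twist":[0,0,0.0247],"hand":0}
    - {"translation":[-0.273,0.196,0.08],"twist":[0,0,0.0247],"hand":0}
    - {"translation":[-0.256,0.217,0.08],"twist":[0,0,0.0247],"hand":0}
    - {"translation":[-0.239,0.236,0.08],"twist":[0,0,0.0247],"hand":0}
    - {"translation":[-0.22,0.254,0.08],"twist":[0,0,0.0247],"hand":0}
    - {"translation":[-0.2,0.27,0.08],"twist":[0,0,0.0247],"hand":0}

```text
time_s: 1.43
tcp_pos: [0.5199, 0.2964, 0.3017]
ee_rot: [0.689, 0.725, -0.0, -0.0]
force: [0.2, 0.0, 0.4]
finger_gap: 0.0853
gripper_force: 0.0
```

Run:
```python
from h import *
im=vision.capture("top"); s=manip.state(); print(s["time_s"],np.round(s["tcp_pos"],4),np.round(s["joints"],2))
plan([.5185,.297,.213],3,4)
b=vision.capture("scene")
a=cv2.resize(im[160:260,130:255],None,fx=3.2,fy=3.2,interpolation=3); b=cv2.resize(b[200:300,390:515],None,fx=3.2,fy=3.2,interpolation=3)
cv2.imwrite("pics/g.png",np.hstack([a,b])[:,:,::-1])
```

```text
1.4833 [0.5233 0.2945 0.3002] [ 0.38  0.44 -0.07  1.07 -0.    1.91]
[0.009, -0.015, 0.273] [-0.0, 0.0001, -0.0008]
[0.009, -0.015, 0.273] [-0.0, 0.0001, -0.0008]
[0.009, -0.015, 0.273] [-0.0, 0.0001, -0.0008]
[0.009, -0.015, 0.273] [-0.0, 0.0001, -0.0008]
```

View pics/g.png

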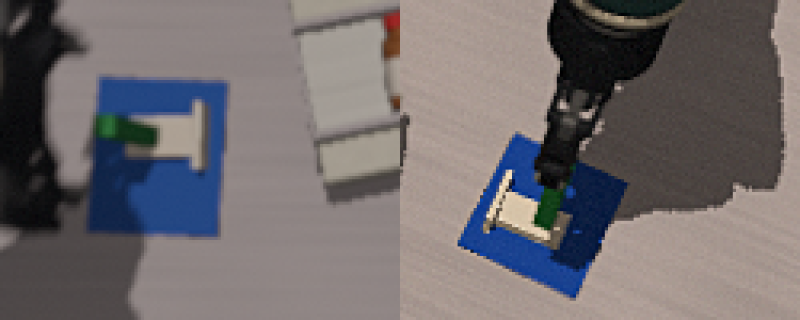

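The top view shows the finger tips near (75,40) and (75,190), straddling the handle top at (107,127). The scene view shows the fingers right above the handle.

Run:
```python
from h import *
q=lambda u,v:("top",(u+.5)/3.2-.5+130,(v+.5)/3.2-.5+160)
for v in (40,115,190): print(np.round(onz(*q(75,v),.137),4))
print(np.round(onz(*q(107,127),.098),4), np.round(onz(*q(200,100),.025),4), np.round(onz(*q(198,172),.025),4))
```

```text
[0.5715 0.3027 0.137 ]
[0.5218 0.2999 0.137 ]
[0.4728 0.2971 0.137 ]
[0.518  0.2948 0.098 ] [0.5463 0.2567 0.025 ] [0.4923 0.2557 0.025 ]
```

jog_arm:
  targets:
    - {"translation":[0.005,-0.018,0.272],"twist":[0,0,0],"hand":0}
    - {"translation":[0.005,-0.018,0.272],"twist":[0,0,0],"hand":0}
    - {"translation":[0.005,-0.018,0.272],"twist":[0,0,0],"hand":0}
    - {"translation":[0.005,-0.018,0.272],"twist":[0,0,0],"hand":0}
    - {"translation":[0,0,0],"twist":[0,0,0],"hand":0}

```text
time_s: 1.95
tcp_pos: [0.5113, 0.2984, 0.2118]
ee_rot: [0.687, 0.726, -0.003, -0.001]
force: [-1.0, -0.2, -0.7]
finger_gap: 0.0855
gripper_force: 0.0
```

jog_arm:
  squeeze: 40
  targets:
    - {"translation":[0,0,0],"twist":[0,0,0],"hand":120}
    - {"translation":[0,0,0],"twist":[0,0,0],"hand":255}
    - {"translation":[0,0,0],"twist":[0,0,0],"hand":255}
    - {"translation":[0,0,0],"twist":[0,0,0],"hand":255}
    - {"translation":[0,0,0],"twist":[0,0,0],"hand":255}
    - {"translation":[0,0,0],"twist":[0,0,0],"hand":255}
    - {"translation":[0,0,0],"twist":[0,0,0],"hand":255}
    - {"translation":[0,0,0],"twist":[0,0,0],"hand":255}

```text
time_s: 2.62
tcp_pos: [0.5132, 0.2986, 0.2156]
ee_rot: [0.688, 0.726, 0.0, 0.0]
force: [-1.5, -0.6, 4.7]
finger_gap: 0.0154
gripper_force: 43.3
```

jog_arm:
  targets:
    - {"translation":[0,0,-0.2],"twist":[0,0,0],"hand":255}
    - {"translation":[0,0,-0.3],"twist":[0,0,0],"hand":255}
    - {"translation":[0,0,-0.3],"twist":[0,0,0],"hand":255}
    - {"translation":[0,0,-0.25],"twist":[0,0,0],"hand":255}
    - {"translation":[0,0,0],"twist":[0,0,0],"hand":255}
    - {"translation":[0,0,0],"twist":[0,0,0],"hand":255}

```text
time_s: 3.12
tcp_pos: [0.5132, 0.2987, 0.2999]
ee_rot: [0.688, 0.726, 0.001, 0.0]
force: [-0.5, 0.5, -1.6]
finger_gap: 0.0154
gripper_force: 42.7
```

Run:
```python
from h import *
im=vision.capture("top"); b=vision.capture("scene");s=manip.state(); print(s["time_s"],np.round(s["tcp_pos"],4),np.round(s["ee_rot"],3),np.round(s["force"],2),s["finger_gap"])
plan([.5517,.1657,.303],12.4,8)
a=cv2.resize(im[150:250,130:255],None,fx=3.2,fy=3.2,interpolation=3); b=cv2.resize(b[180:280,390:515],None,fx=3.2,fy=3.2,interpolation=3)
cv2.imwrite("pics/g2.png",np.hstack([a,b])[:,:,::-1])
```

```text
3.2167 [0.5128 0.2985 0.2983] [ 0.688  0.726 -0.001 -0.   ] [-0.19  0.53 -1.44] 0.015568716890585421
[-0.21, 0.049, -0.007] [-0.0001, 0.0, -0.0064]
[-0.211, 0.045, -0.007] [-0.0001, 0.0, -0.0064]
[-0.212, 0.041, -0.007] [-0.0001, 0.0, -0.0064]
[-0.213, 0.036, -0.007] [-0.0001, 0.0, -0.0064]
[-0.214, 0.032, -0.007] [-0.0001, 0.0, -0.0064]
[-0.214, 0.028, -0.007] [-0.0001, 0.0, -0.0064]
[-0.215, 0.023, -0.007] [-0.0001, 0.0, -0.0064]
[-0.215, 0.019, -0.007] [-0.0001, 0.0, -0.0064]
```

View pics/g2.png

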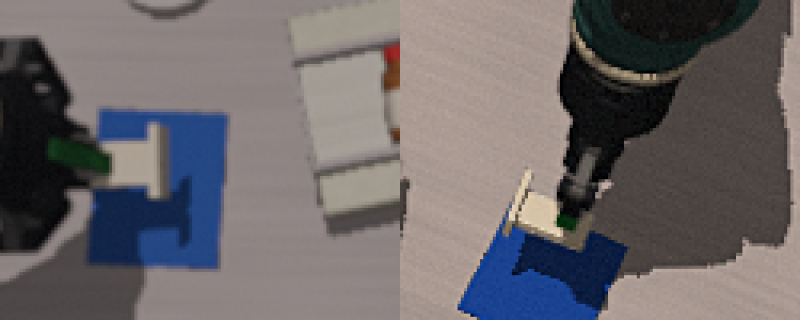

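The paddle is held upright and clear of the mat. In the top view its blade top runs from about (153,123) to (163,197); in the scene view it runs from (528,172) to (513,235).

Run:
```python
from h import *
q=lambda u,v:("top",(u+.5)/3.2-.5+130,(v+.5)/3.2-.5+150)
r=lambda u,v:("scene",(u-400+.5)/3.2-.5+390,(v+.5)/3.2-.5+180)
for a,b in (((154,124),(512,236)),((154,196),(529,172))): print(np.round(tri(q(*a),r(*b)),4),np.round(onz(*q(*a),.1075),4),np.round(onz(*r(*b),.1075),4))
```

```text
[0.5431 0.2659 0.0934] [0.5415 0.2603 0.1075] [0.5523 0.2673 0.1075]
[0.4923 0.258  0.1072] [0.4924 0.2578 0.1075] [0.4925 0.2581 0.1075]
```

jog_arm:
  targets:
    - {"translation":[-0.21,0.049,-0.006],"twist":[0,0,-0.0064],"hand":255}
    - {"translation":[-0.211,0.045,-0.006],"twist":[0,0,-0.0064],"hand":255}
    - {"translation":[-0.212,0.041,-0.006],"twist":[0,0,-0.0064],"hand":255}
    - {"translation":[-0.213,0.036,-0.006],"twist":[0,0,-0.0064],"hand":255}
    - {"translation":[-0.214,0.032,-0.006],"twist":[0,0,-0.0064],"hand":255}
    - {"translation":[-0.214,0.028,-0.006],"twist":[0,0,-0.0064],"hand":255}
    - {"translation":[-0.215,0.023,-0.006],"twist":[0,0,-0.0064],"hand":255}
    - {"translation":[-0.215,0.019,-0.006],"twist":[0,0,-0.0064],"hand":255}

```text
time_s: 3.88
tcp_pos: [0.5516, 0.165, 0.3018]
ee_rot: [0.627, 0.779, -0.001, -0.001]
force: [0.1, 0.2, -1.1]
finger_gap: 0.0155
gripper_force: 42.7
```

jog_arm:
  targets:
    - {"translation":[0,0,0],"twist":[0,0,0],"hand":255}
    - {"translation":[0,0,0],"twist":[0,0,0],"hand":255}
    - {"translation":[0,0,0],"twist":[0,0,0],"hand":255}
    - {"translation":[0,0,0],"twist":[0,0,0],"hand":255}

```text
time_s: 4.22
tcp_pos: [0.5515, 0.1665, 0.3026]
ee_rot: [0.627, 0.779, -0.0, -0.0]
force: [0.1, -0.1, -2.1]
finger_gap: 0.0157
gripper_force: 42.7
```

Run:
```python
from h import *
im=vision.capture("top"); b=vision.capture("scene");s=manip.state(); print(s["time_s"],np.round(s["tcp_pos"],4),np.round(s["ee_rot"],3),np.round(s["force"],2),s["finger_gap"])
plan([.5517,.1657,.2735],12.4,3)
a=cv2.resize(im[110:230,190:315],None,fx=3.2,fy=3.2,interpolation=3); b=cv2.resize(b[170:290,315:440],None,fx=3.2,fy=3.2,interpolation=3)
cv2.imwrite("pics/g3.png",np.hstack([a,b])[:,:,::-1])
```

```text
4.3167 [0.5515 0.1665 0.3028] [ 0.627  0.779 -0.    -0.   ] [ 0.24  0.17 -1.35] 0.015557204253917645
[-0.003, 0.0, 0.122] [-0.0, -0.0, -0.0]
[-0.003, -0.0, 0.122] [-0.0, -0.0, -0.0]
[-0.003, -0.0, 0.122] [-0.0, -0.0, -0.0]
```

View pics/g3.png

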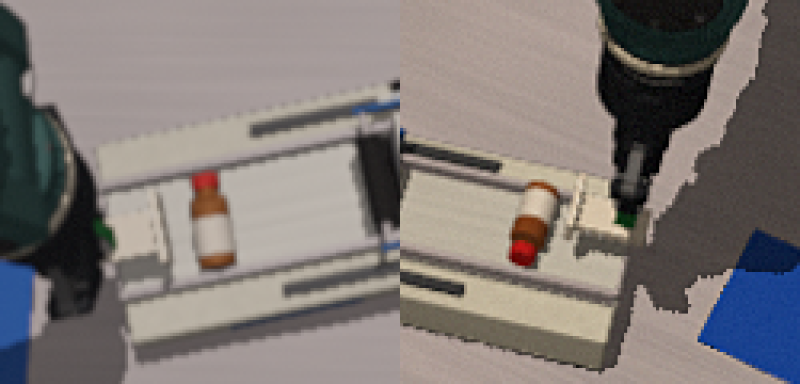

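The top view shows the blade top from (155,190) to (168,262), just upstream of the vial, whose left edge is at x≈195-200. The scene view agrees, with a small gap between blade and glass.

Run:
```python
from h import *
q=lambda u,v:("top",(u+.5)/3.2-.5+190,(v+.5)/3.2-.5+110)
I=np.array([.555,.1695]);X=np.array([.214,-.977]);Y=np.array([.977,.214])
for n,u,v,z in (("bl",157,190,.112),("bl",171,262,.112),("vialcap",205,180,.07),("vialbase",216,266,.07),("vial left mid",196,222,.07),("guideL",106,187,.068),("guideR",128,297,.068),("guideL2",355,130,.068),("guideR2",380,242,.068)):
    d=onz(*q(u,v),z)[:2]-I; print(n,np.round([d@X*1e3,d@Y*1e3],1))
```

```text
bl [47.  20.8]
bl [ 47.4 -29.7]
vialcap [74.7 30.4]
vialbase [ 71.  -32.2]
vial left mid [62.8  1.8]
guideL [ 3.9 40. ]
guideR [  5.2 -41.2]
guideL2 [187.2  45. ]
guideR2 [188.8 -38.4]
```

jog_arm:
  targets:
    - {"translation":[0,0,0.12],"twist":[0,0,0],"hand":255}
    - {"translation":[0,0,0.12],"twist":[0,0,0],"hand":255}
    - {"translation":[0,0,0.12],"twist":[0,0,0],"hand":255}
    - {"translation":[0,0,0],"twist":[0,0,0],"hand":255}
    - {"translation":[0,0,0],"twist":[0,0,0],"hand":255}
    - {"translation":[0,0,0],"twist":[0,0,0],"hand":255}

```text
time_s: 4.82
tcp_pos: [0.5517, 0.1659, 0.2742]
ee_rot: [0.627, 0.779, -0.0, -0.0]
force: [0.4, -0.2, -0.4]
finger_gap: 0.0158
gripper_force: 42.6
```

Run:
```python
from h import *
s=manip.state(); print(s["time_s"],np.round(s["tcp_pos"],4),np.round(s["force"],2))
p=np.array(s["tcp_pos"]); t=p+np.r_[np.array([.224,-.975])*.1,0]; plan(t,12.8,10)
```

```text
4.8167 [0.5517 0.1659 0.2742] [ 0.38 -0.19 -0.35]
[-0.125, 0.001, -0.0] [-0.0, -0.0, -0.0003]
[-0.125, 0.001, -0.0] [-0.0, -0.0, -0.0003]
[-0.125, 0.001, -0.0] [-0.0, -0.0, -0.0003]
[-0.125, 0.001, -0.0] [-0.0, -0.0, -0.0003]
[-0.125, 0.001, -0.0] [-0.0, -0.0, -0.0003]
[-0.125, 0.001, -0.0] [-0.0, -0.0, -0.0003]
[-0.125, 0.001, -0.0] [-0.0, -0.0, -0.0003]
[-0.125, 0.001, -0.0] [-0.0, -0.0, -0.0003]
[-0.125, 0.001, -0.0] [-0.0, -0.0, -0.0003]
[-0.125, 0.0, -0.0] [-0.0, -0.0, -0.0003]
```

jog_arm:
  targets:
    - {"translation":[-0.02,0,0],"twist":[0,0,0],"hand":255}
    - {"translation":[-0.03,0,0],"twist":[0,0,0],"hand":255}
    - {"translation":[-0.03,0,0],"twist":[0,0,0],"hand":255}
    - {"translation":[-0.03,0,0],"twist":[0,0,0],"hand":255}
    - {"translation":[-0.03,0,0],"twist":[0,0,0],"hand":255}
    - {"translation":[-0.03,0,0],"twist":[0,0,0],"hand":255}
    - {"translation":[-0.03,0,0],"twist":[0,0,0],"hand":255}
    - {"translation":[-0.03,0,0],"twist":[0,0,0],"hand":255}

```text
time_s: 5.48
tcp_pos: [0.5558, 0.1477, 0.2743]
ee_rot: [0.627, 0.779, 0.0, -0.0]
force: [-0.4, 0.6, -0.6]
finger_gap: 0.0159
gripper_force: 42.6
```

jog_arm:
  targets:
    - {"translation":[-0.03,0,0],"twist":[0,0,-0.0003],"hand":255}
    - {"translation":[-0.035,0,0],"twist":[0,0,-0.0003],"hand":255}
    - {"translation":[-0.04,0,0],"twist":[0,0,-0.0003],"hand":255}
    - {"translation":[-0.04,0,0],"twist":[0,0,-0.0003],"hand":255}
    - {"translation":[-0.04,0,0],"twist":[0,0,-0.0003],"hand":255}
    - {"translation":[-0.04,0,0],"twist":[0,0,-0.0003],"hand":255}
    - {"translation":[-0.04,0,0],"twist":[0,0,-0.0003],"hand":255}
    - {"translation":[-0.04,0,0],"twist":[0,0,-0.0003],"hand":255}

```text
time_s: 6.15
tcp_pos: [0.5611, 0.1238, 0.2743]
ee_rot: [0.624, 0.781, -0.0, 0.0]
force: [0.3, 0.3, -0.8]
finger_gap: 0.0155
gripper_force: 42.6
```

jog_arm:
  targets:
    - {"translation":[-0.04,0,0],"twist":[0,0,-0.0003],"hand":255}
    - {"translation":[-0.04,0,0],"twist":[0,0,-0.0003],"hand":255}
    - {"translation":[-0.04,0,0],"twist":[0,0,0],"hand":255}
    - {"translation":[-0.04,0,0],"twist":[0,0,0],"hand":255}
    - {"translation":[-0.04,0,0],"twist":[0,0,0],"hand":255}
    - {"translation":[-0.04,0,0],"twist":[0,0,0],"hand":255}
    - {"translation":[-0.04,0,0],"twist":[0,0,0],"hand":255}
    - {"translation":[-0.04,0,0],"twist":[0,0,0],"hand":255}

```text
time_s: 6.82
tcp_pos: [0.5667, 0.0989, 0.2743]
ee_rot: [0.623, 0.782, 0.0, 0.0]
force: [-0.1, 0.2, -0.2]
finger_gap: 0.0155
gripper_force: 42.6
```

Run:
```python
from h import *
im=vision.capture("top"); b=vision.capture("scene");s=manip.state(); print(s["time_s"],np.round(s["tcp_pos"],4),np.round(s["ee_rot"],3),np.round(s["force"],2))
a=cv2.resize(im[110:230,210:335],None,fx=3.2,fy=3.2,interpolation=3); b=cv2.resize(b[160:280,285:410],None,fx=3.2,fy=3.2,interpolation=3)
cv2.imwrite("pics/g4.png",np.hstack([a,b])[:,:,::-1])
```

```text
6.9167 [0.5668 0.0987 0.2743] [ 0.624  0.782 -0.     0.   ] [-0.3   0.52 -1.28]
```

View pics/g4.png

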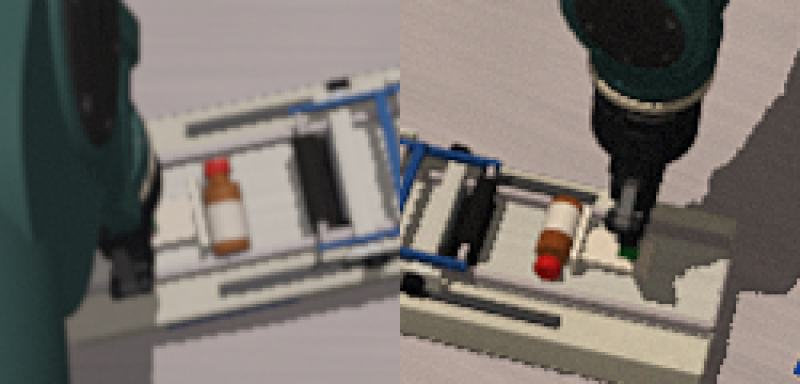

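The vial lies against the blade at about (225,205) in the top view, square and centred between the guides. The roller is ahead of it at (320,180).

jog_arm:
  targets:
    - {"translation":[-0.03,0,0],"twist":[0,0,0],"hand":255}
    - {"translation":[-0.04,0,0],"twist":[0,0,0],"hand":255}
    - {"translation":[-0.04,0,0],"twist":[0,0,0],"hand":255}
    - {"translation":[-0.04,0,0],"twist":[0,0,0],"hand":255}
    - {"translation":[-0.04,0,0],"twist":[0,0,0],"hand":255}
    - {"translation":[-0.04,0,0],"twist":[0,0,0],"hand":255}
    - {"translation":[-0.03,0,0],"twist":[0,0,0],"hand":255}
    - {"translation":[-0.02,0,0],"twist":[0,0,0],"hand":255}

```text
time_s: 7.58
tcp_pos: [0.5718, 0.077, 0.2743]
ee_rot: [0.623, 0.782, -0.0, 0.0]
force: [0.2, 0.1, -0.3]
finger_gap: 0.0156
gripper_force: 42.6
```

jog_arm:
  targets:
    - {"translation":[-0.02,0,0],"twist":[0,0,0],"hand":255}
    - {"translation":[-0.02,0,0],"twist":[0,0,0],"hand":255}
    - {"translation":[-0.02,0,0],"twist":[0,0,0],"hand":255}
    - {"translation":[-0.02,0,0],"twist":[0,0,0],"hand":255}
    - {"translation":[-0.02,0,0],"twist":[0,0,0],"hand":255}
    - {"translation":[-0.02,0,0],"twist":[0,0,0],"hand":255}

```text
time_s: 8.08
tcp_pos: [0.5739, 0.0678, 0.2743]
ee_rot: [0.623, 0.782, 0.0, 0.0]
force: [-0.1, 0.0, -1.4]
finger_gap: 0.0151
gripper_force: 42.6
```

jog_arm:
  targets:
    - {"translation":[-0.015,0,0],"twist":[0,0,0],"hand":255}
    - {"translation":[-0.015,0,0],"twist":[0,0,0],"hand":255}
    - {"translation":[-0.015,0,0],"twist":[0,0,0],"hand":255}
    - {"translation":[-0.015,0,0],"twist":[0,0,0],"hand":255}
    - {"translation":[-0.015,0,0],"twist":[0,0,0],"hand":255}
    - {"translation":[-0.015,0,0],"twist":[0,0,0],"hand":255}

```text
time_s: 8.58
tcp_pos: [0.5755, 0.0608, 0.2743]
ee_rot: [0.623, 0.782, 0.0, 0.0]
force: [-0.7, 0.3, -0.7]
finger_gap: 0.0154
gripper_force: 42.6
```

jog_arm:
  targets:
    - {"translation":[-0.015,0,0],"twist":[0,0,0],"hand":255}
    - {"translation":[-0.015,0,0],"twist":[0,0,0],"hand":255}
    - {"translation":[-0.015,0,0],"twist":[0,0,0],"hand":255}
    - {"translation":[-0.015,0,0],"twist":[0,0,0],"hand":255}

```text
time_s: 8.92
tcp_pos: [0.5765, 0.0561, 0.2743]
ee_rot: [0.623, 0.782, 0.0, 0.0]
force: [0.8, 0.4, -0.9]
finger_gap: 0.0158
gripper_force: 42.6
```

jog_arm:
  targets:
    - {"translation":[-0.015,0,0],"twist":[0,0,0],"hand":255}
    - {"translation":[-0.015,0,0],"twist":[0,0,0],"hand":255}
    - {"translation":[-0.015,0,0],"twist":[0,0,0],"hand":255}

```text
time_s: 9.17
tcp_pos: [0.5773, 0.0526, 0.2743]
ee_rot: [0.623, 0.782, 0.0, 0.0]
force: [0.2, 0.9, -1.5]
finger_gap: 0.0155
gripper_force: 42.6
```

jog_arm:
  targets:
    - {"translation":[-0.015,0,0],"twist":[0,0,0],"hand":255}
    - {"translation":[-0.015,0,0],"twist":[0,0,0],"hand":255}
    - {"translation":[-0.015,0,0],"twist":[0,0,0],"hand":255}

```text
time_s: 9.42
tcp_pos: [0.5779, 0.0496, 0.2743]
ee_rot: [0.623, 0.782, 0.001, -0.001]
force: [-0.3, 5.4, 0.9]
finger_gap: 0.0158
gripper_force: 42.8
```

jog_arm:
  targets:
    - {"translation":[-0.015,0,0],"twist":[0,0,0],"hand":255}
    - {"translation":[-0.015,0,0],"twist":[0,0,0],"hand":255}

```text
time_s: 9.58
tcp_pos: [0.5785, 0.0472, 0.2743]
ee_rot: [0.623, 0.782, 0.0, -0.0]
force: [-2.0, 4.2, 0.0]
finger_gap: 0.0155
gripper_force: 42.8
```

jog_arm:
  targets:
    - {"translation":[-0.015,0,0],"twist":[0,0,0],"hand":255}
    - {"translation":[-0.015,0,0],"twist":[0,0,0],"hand":255}

```text
time_s: 9.75
tcp_pos: [0.5791, 0.0446, 0.2743]
ee_rot: [0.623, 0.782, 0.0, -0.0]
force: [-0.7, 3.8, -0.8]
finger_gap: 0.0154
gripper_force: 42.8
```

jog_arm:
  targets:
    - {"translation":[-0.015,0,0],"twist":[0,0,0],"hand":255}
    - {"translation":[-0.015,0,0],"twist":[0,0,0],"hand":255}

```text
time_s: 9.92
tcp_pos: [0.5798, 0.0421, 0.2743]
ee_rot: [0.623, 0.782, -0.0, 0.0]
force: [-0.8, 2.5, -0.8]
finger_gap: 0.0154
gripper_force: 42.8
```

jog_arm:
  targets:
    - {"translation":[-0.015,0,0],"twist":[0,0,0],"hand":255}
    - {"translation":[-0.015,0,0],"twist":[0,0,0],"hand":255}

```text
time_s: 10.08
tcp_pos: [0.5803, 0.0397, 0.2743]
ee_rot: [0.623, 0.782, -0.0, 0.0]
force: [-0.5, 1.2, -1.3]
finger_gap: 0.0154
gripper_force: 42.8
```

jog_arm:
  targets:
    - {"translation":[-0.01,0,0],"twist":[0,0,0],"hand":255}
    - {"translation":[-0.01,0,0],"twist":[0,0,0],"hand":255}

```text
time_s: 10.25
tcp_pos: [0.5806, 0.0382, 0.2743]
ee_rot: [0.623, 0.782, -0.0, 0.0]
force: [-0.6, 2.1, -1.2]
finger_gap: 0.0146
gripper_force: 42.8
```

jog_arm:
  targets:
    - {"translation":[-0.01,0,0],"twist":[0,0,0],"hand":255}
    - {"translation":[-0.01,0,0],"twist":[0,0,0],"hand":255}

```text
time_s: 10.42
tcp_pos: [0.581, 0.0366, 0.2743]
ee_rot: [0.623, 0.782, -0.0, 0.0]
force: [-0.4, 0.6, -1.8]
finger_gap: 0.0155
gripper_force: 42.7
```

jog_arm:
  targets:
    - {"translation":[-0.008,0,0],"twist":[0,0,0],"hand":255}
    - {"translation":[-0.008,0,0],"twist":[0,0,0],"hand":255}

```text
time_s: 10.58
tcp_pos: [0.5813, 0.0354, 0.2743]
ee_rot: [0.623, 0.782, -0.0, 0.0]
force: [-0.4, 0.7, -2.4]
finger_gap: 0.0153
gripper_force: 42.7
```

jog_arm:
  targets:
    - {"translation":[-0.006,0,0],"twist":[0,0,0],"hand":255}
    - {"translation":[-0.006,0,0],"twist":[0,0,0],"hand":255}

```text
time_s: 10.75
tcp_pos: [0.5815, 0.0345, 0.2743]
ee_rot: [0.623, 0.782, -0.0, 0.0]
force: [-1.1, 0.2, -1.2]
finger_gap: 0.0154
gripper_force: 42.7
```

jog_arm:
  targets:
    - {"translation":[-0.005,0,0],"twist":[0,0,0],"hand":255}
    - {"translation":[-0.005,0,0],"twist":[0,0,0],"hand":255}

```text
time_s: 10.92
tcp_pos: [0.5816, 0.0338, 0.2743]
ee_rot: [0.623, 0.782, -0.0, 0.0]
force: [-0.4, 0.3, -1.3]
finger_gap: 0.0157
gripper_force: 42.7
```

jog_arm:
  targets:
    - {"translation":[-0.005,0,0],"twist":[0,0,0],"hand":255}
    - {"translation":[-0.005,0,0],"twist":[0,0,0],"hand":255}

```text
time_s: 11.08
tcp_pos: [0.5818, 0.033, 0.2743]
ee_rot: [0.623, 0.782, -0.0, 0.0]
force: [0.1, 0.3, -1.2]
finger_gap: 0.0154
gripper_force: 42.7
```

jog_arm:
  targets:
    - {"translation":[-0.005,0,0],"twist":[0,0,0],"hand":255}
    - {"translation":[0,0,0],"twist":[0,0,0],"hand":255}

```text
time_s: 11.25
tcp_pos: [0.5819, 0.0325, 0.2743]
ee_rot: [0.623, 0.782, -0.0, 0.0]
force: [0.7, -1.0, -2.0]
finger_gap: 0.0156
gripper_force: 42.7
```

jog_arm:
  targets:
    - {"translation":[-0.005,0,0],"twist":[0,0,0],"hand":255}
    - {"translation":[-0.005,0,0],"twist":[0,0,0],"hand":255}

```text
time_s: 11.42
tcp_pos: [0.582, 0.032, 0.2743]
ee_rot: [0.623, 0.782, 0.0, -0.0]
force: [-0.9, 4.1, -0.0]
finger_gap: 0.0153
gripper_force: 42.7
```

jog_arm:
  targets:
    - {"translation":[-0.005,0,0],"twist":[0,0,0],"hand":255}
    - {"translation":[0,0,0],"twist":[0,0,0],"hand":255}

```text
time_s: 11.58
tcp_pos: [0.582, 0.0318, 0.2742]
ee_rot: [0.623, 0.782, 0.0, -0.001]
force: [-0.5, 4.9, -0.7]
finger_gap: 0.0155
gripper_force: 42.7
```

jog_arm:
  targets:
    - {"translation":[-0.005,0,0],"twist":[0,0,0],"hand":255}
    - {"translation":[0,0,0],"twist":[0,0,0],"hand":255}

```text
time_s: 11.75
tcp_pos: [0.5821, 0.0316, 0.2743]
ee_rot: [0.623, 0.782, 0.001, -0.001]
force: [-1.3, 6.8, 1.6]
finger_gap: 0.0153
gripper_force: 42.8
```

Solid contact at about 7 N, so I ease off now.

jog_arm:
  targets:
    - {"translation":[0.02,0,0],"twist":[0,0,0],"hand":255}
    - {"translation":[0.05,0,0],"twist":[0,0,0],"hand":255}
    - {"translation":[0.1,0,0],"twist":[0,0,0],"hand":255}
    - {"translation":[0.15,0,0],"twist":[0,0,0],"hand":255}
    - {"translation":[0.2,0,0],"twist":[0,0,0],"hand":255}
    - {"translation":[0.2,0,0],"twist":[0,0,0],"hand":255}
    - {"translation":[0.1,0,0],"twist":[0,0,0],"hand":255}
    - {"translation":[0,0,0],"twist":[0,0,0],"hand":255}

```text
time_s: 12.42
tcp_pos: [0.567, 0.0969, 0.2743]
ee_rot: [0.623, 0.783, 0.0, -0.0]
force: [1.0, 0.0, -1.0]
finger_gap: 0.0155
gripper_force: 42.6
```

Run:
```python
from h import *
im=vision.capture("top"); b=vision.capture("scene");s=manip.state(); print(s["time_s"],np.round(s["tcp_pos"],4),np.round(s["ee_rot"],3),np.round(s["force"],2))
a=cv2.resize(im[110:210,260:360],None,fx=4,fy=4,interpolation=3); b=cv2.resize(b[175:275,260:360],None,fx=4,fy=4,interpolation=3)
cv2.imwrite("pics/g5.png",np.hstack([a,b])[:,:,::-1])
```

```text
12.5167 [0.5676 0.0953 0.2743] [ 0.623  0.782 -0.     0.   ] [-0.36  0.07 -0.87]
```

View pics/g5.png

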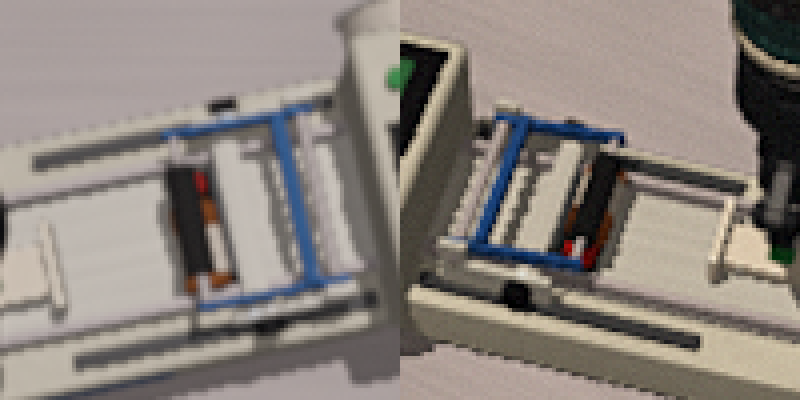

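The vial is under the roller, at about (205,230) in the top view, and hard against the white stop plate with the blade well clear. I now carry the paddle back to the mat.

jog_arm:
  targets:
    - {"translation":[0,0,-0.15],"twist":[0,0,0],"hand":255}
    - {"translation":[0,0,-0.2],"twist":[0,0,0],"hand":255}
    - {"translation":[0,0,-0.1],"twist":[0,0,0],"hand":255}
    - {"translation":[0,0,0],"twist":[0,0,0],"hand":255}
    - {"translation":[0,0,0],"twist":[0,0,0],"hand":255}
    - {"translation":[0,0,0],"twist":[0,0,0],"hand":255}

```text
time_s: 13.02
tcp_pos: [0.5675, 0.0948, 0.3095]
ee_rot: [0.623, 0.782, -0.0, -0.0]
force: [0.4, -0.1, -0.5]
finger_gap: 0.0153
gripper_force: 42.6
```

Run:
```python
from h import *
s=manip.state(); print(s["time_s"],np.round(s["tcp_pos"],4)); plan([.5132,.2986,.31],3.1,12)
```

```text
13.0167 [0.5675 0.0948 0.3095]
[0.22, -0.008, -0.0] [-0.0, -0.0, 0.0045]
[0.219, -0.011, -0.0] [-0.0, -0.0, 0.0045]
[0.219, -0.014, -0.0] [-0.0, -0.0, 0.0045]
[0.219, -0.017, -0.0] [-0.0, -0.0, 0.0045]
[0.219, -0.02, -0.0] [-0.0, -0.0, 0.0045]
[0.218, -0.023, -0.0] [-0.0, -0.0, 0.0045]
[0.218, -0.027, -0.0] [-0.0, -0.0, 0.0045]
[0.218, -0.03, -0.0] [-0.0, -0.0, 0.0045]
[0.217, -0.033, -0.0] [-0.0, -0.0, 0.0045]
[0.217, -0.036, -0.0] [-0.0, -0.0, 0.0045]
[0.216, -0.039, -0.0] [-0.0, -0.0, 0.0045]
[0.216, -0.042, -0.0] [-0.0, -0.0, 0.0045]
```

jog_arm:
  targets:
    - {"translation":[0.22,-0.008,0],"twist":[0,0,0.0045],"hand":255}
    - {"translation":[0.219,-0.011,0],"twist":[0,0,0.0045],"hand":255}
    - {"translation":[0.219,-0.014,0],"twist":[0,0,0.0045],"hand":255}
    - {"translation":[0.219,-0.017,0],"twist":[0,0,0.0045],"hand":255}
    - {"translation":[0.219,-0.02,0],"twist":[0,0,0.0045],"hand":255}
    - {"translation":[0.218,-0.023,0],"twist":[0,0,0.0045],"hand":255}
    - {"translation":[0.218,-0.027,0],"twist":[0,0,0.0045],"hand":255}
    - {"translation":[0.218,-0.03,0],"twist":[0,0,0.0045],"hand":255}

```text
time_s: 13.68
tcp_pos: [0.531, 0.2315, 0.3094]
ee_rot: [0.667, 0.745, -0.001, -0.0]
force: [0.7, -0.2, -1.2]
finger_gap: 0.0152
gripper_force: 42.7
```

jog_arm:
  targets:
    - {"translation":[0.217,-0.033,0],"twist":[0,0,0.0045],"hand":255}
    - {"translation":[0.217,-0.036,0],"twist":[0,0,0.0045],"hand":255}
    - {"translation":[0.216,-0.039,0],"twist":[0,0,0.0045],"hand":255}
    - {"translation":[0.216,-0.042,0],"twist":[0,0,0.0045],"hand":255}
    - {"translation":[0,0,0],"twist":[0,0,0],"hand":255}
    - {"translation":[0,0,0],"twist":[0,0,0],"hand":255}
    - {"translation":[0,0,0],"twist":[0,0,0],"hand":255}

```text
time_s: 14.27
tcp_pos: [0.5132, 0.2984, 0.3097]
ee_rot: [0.687, 0.726, -0.0, -0.0]
force: [0.1, 0.2, -0.7]
finger_gap: 0.0156
gripper_force: 42.6
```

jog_arm:
  targets:
    - {"translation":[0,0,0.25],"twist":[0,0,0],"hand":255}
    - {"translation":[0,0,0.3],"twist":[0,0,0],"hand":255}
    - {"translation":[0,0,0.3],"twist":[0,0,0],"hand":255}
    - {"translation":[0,0,0.2],"twist":[0,0,0],"hand":255}
    - {"translation":[0,0,0],"twist":[0,0,0],"hand":255}
    - {"translation":[0,0,0],"twist":[0,0,0],"hand":255}
    - {"translation":[0,0,0],"twist":[0,0,0],"hand":255}

```text
time_s: 14.85
tcp_pos: [0.5137, 0.2985, 0.2273]
ee_rot: [0.688, 0.726, 0.001, 0.0]
force: [-0.3, -0.2, -0.3]
finger_gap: 0.0154
gripper_force: 42.6
```

jog_arm:
  targets:
    - {"translation":[0,0,0.04],"twist":[0,0,0],"hand":255}
    - {"translation":[0,0,0.04],"twist":[0,0,0],"hand":255}
    - {"translation":[0,0,0.03],"twist":[0,0,0],"hand":255}
    - {"translation":[0,0,0.02],"twist":[0,0,0],"hand":255}
    - {"translation":[0,0,0.01],"twist":[0,0,0],"hand":255}
    - {"translation":[0,0,0],"twist":[0,0,0],"hand":255}
    - {"translation":[0,0,0],"twist":[0,0,0],"hand":255}

```text
time_s: 15.43
tcp_pos: [0.5132, 0.2988, 0.2156]
ee_rot: [0.687, 0.726, 0.0, 0.0]
force: [-2.5, -1.9, 7.5]
finger_gap: 0.0153
gripper_force: 43.6
```

jog_arm:
  targets:
    - {"translation":[0,0,0.006],"twist":[0,0,0],"hand":255}
    - {"translation":[0,0,0],"twist":[0,0,0],"hand":255}
    - {"translation":[0,0,0],"twist":[0,0,0],"hand":255}

```text
time_s: 15.68
tcp_pos: [0.5131, 0.2988, 0.2156]
ee_rot: [0.687, 0.726, 0.0, 0.0]
force: [-3.9, -4.0, 13.3]
finger_gap: 0.015
gripper_force: 44.6
```

Standing on the mat (7–13 N). I relieve the load, open, then withdraw upwards.

jog_arm:
  targets:
    - {"translation":[0,0,-0.01],"twist":[0,0,0],"hand":255}
    - {"translation":[0,0,0],"twist":[0,0,0],"hand":255}
    - {"translation":[0,0,0],"twist":[0,0,0],"hand":150}
    - {"translation":[0,0,0],"twist":[0,0,0],"hand":80}
    - {"translation":[0,0,0],"twist":[0,0,0],"hand":0}
    - {"translation":[0,0,0],"twist":[0,0,0],"hand":0}
    - {"translation":[0,0,0],"twist":[0,0,0],"hand":0}
    - {"translation":[0,0,0],"twist":[0,0,0],"hand":0}

```text
time_s: 16.35
tcp_pos: [0.5132, 0.2988, 0.2154]
ee_rot: [0.687, 0.726, -0.0, -0.0]
force: [0.8, -0.4, 0.8]
finger_gap: 0.085
gripper_force: 0.0
```

jog_arm:
  targets:
    - {"translation":[0,0,0],"twist":[0,0,0],"hand":0}
    - {"translation":[0,0,-0.1],"twist":[0,0,0],"hand":0}
    - {"translation":[0,0,-0.3],"twist":[0,0,0],"hand":0}
    - {"translation":[0,0,-0.4],"twist":[0,0,0],"hand":0}
    - {"translation":[0,0,-0.4],"twist":[0,0,0],"hand":0}
    - {"translation":[0,0,-0.4],"twist":[0,0,0],"hand":0}
    - {"translation":[0,0,-0.2],"twist":[0,0,0],"hand":0}
    - {"translation":[0,0,0],"twist":[0,0,0],"hand":0}

```text
time_s: 17.02
tcp_pos: [0.5136, 0.299, 0.3639]
ee_rot: [0.687, 0.726, 0.003, 0.001]
force: [0.1, 0.7, -0.7]
finger_gap: 0.086
gripper_force: 0.0
```

Run:
```python
from h import *
im=vision.capture("top"); b=vision.capture("scene");s=manip.state(); print(s["time_s"],np.round(s["tcp_pos"],4),s["finger_gap"],np.round(s["force"],2))
cv2.imwrite("pics/g6.png",np.hstack([cv2.resize(im[100:260,140:400],(400,246)),cv2.resize(b[160:320,215:475],(400,246))])[:,:,::-1])
```

```text
17.1167 [0.5131 0.2988 0.3599] 0.085839666634091 [-0.08 -0.1  -0.19]
```

View pics/g6.png

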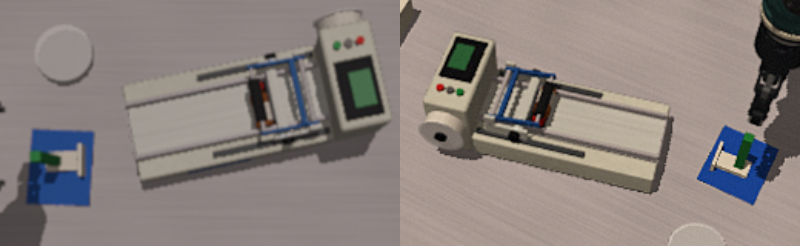

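The paddle stands upright on its mat at (55,160) in the top view. The vial is held under the roller at (262,102), and the gripper is clear of everything.

```bash
python3 -c "
from station import manip
print(manip.finish_job())"
```

```text
the job is handed in; nothing more can be done
None
```

The job is handed in: the vial is home against the stop with the roller on top of it (about 7 N felt at the stop), and the paddle stands upright on its mat with the gripper clear, after about 17 s of robot time.

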